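# Knock the stuck clamping wedge out of the jig

### The job

The wooden wedge in the clamping jig is stuck fast. Hold the rectangular tapping block and with it knock the wedge's narrow end, so that the wedge slides about 30 mm towards its wide end and comes loose, then lay the block flat on the bench, lift the wedge out of the jig and put it down inside the tray. Keep the gripper off the wedge while it is still tight, and leave the spare wedge where it stands.

Things in the scene. Friction and masses are not known exactly. Their poses are not given: they have to be found in the camera images.
- wedge_center (a point): Centre of the stuck wedge, half-way along, across and up (underside 30 mm below). Plain light wood, 145 g, 120 mm long along its y axis, 60 mm tall (z up), tapering evenly on both sides in plan from 21 mm wide at the narrow (-y) end to 36 mm at the wide (+y) end. It stands in the jig, in line with it. Pushed along +y it yields at about 12 to 20 N and is loose after 16 mm.
- jig: Jig screwed to the bench: plywood base 150 (x) by 200 (y) by 15 mm; origin under its centre, on the bench, straight below the wedge's centre at the start. Two oak fences 22 mm thick, from y = -10 to 45 mm, flank the wedge; tops 35 mm over the bench, like a stop at x = -54 to -68 mm. The fence at -x is sprung (2 mm). The wedge's upper 40 mm is free. The channel is open at both ends.
- block_center (a point): Centre of the tapping block, a plain rectangular wooden block, edges slightly rounded, 100 mm long along its y axis, 40 mm wide (x) and 40 mm tall (z up), 120 g, lying flat on the bench (this point is 20 mm above it). Either end face may strike; after 50 mm of wedge travel it would meet the fence ends.
- tray: Open plywood tray fixed to the bench; origin at the centre of its underside, on the bench. Outside 160 mm (x) by 220 mm (y) by 45 mm high, walls and floor 6 mm thick.
- spare_center (a point): Centre (half-way up, 30 mm above the bench) of the spare wedge, a bystander of the same shape and axes as the stuck one, standing loose on the bare bench; it and the block may have swapped places.
There are look-alikes about, which are no part of the job. What is shaped like the part that bears block_center but blue or red is not meant. Leave any red look-alike of the part that bears wedge_center alone.

How it is judged:
By the outcome, as a careful person would: the job done as asked, in the order asked, and still so for the second after the job is handed in, with the robot touching nothing.
It also fails if it takes over 56 s, if anything falls off the work surface, if the arm or the gripper's body presses on something with over 40 N, if the wrist force passes 120 N, or if a joint passes its speed limit or range.

### The arm

A 6-joint arm with a two-finger parallel gripper is mounted at the origin on the work surface. World frame = base frame: x ahead of the robot, y to its left, z up, the work surface at z = 0. Lengths are in m, angles in rad, forces in N, time in s.
With the tool pointing down it reaches from about 0.375 to 0.975 m from the base axis. Payload 3.8 kg.
Tool frame: the origin (TCP) lies midway between the tips of the shut fingers; the grasp point (between the pads) lies 19 mm behind it; x points along the fingers, y is the direction in which the jaws open and shut, and the axes are right-handed (so a half turn about x gives the same grasp; the last joint's range is limited). The gripper opens to 88 mm and grips with 3 to 60 N. Pads are 18 mm wide; open, the fingers measure 123 mm over their backs; the gripper's body (75 mm by 187 mm) begins 45 mm behind the grasp point.
Start: joints at [-1.343, 0.264, 1.604, -0, 1.274, -0.037], TCP at [0.177, -0.651, 0.239] pointing down, gripper open.
Joint ranges: [-2.63, 2.63], [-0.94, 2.18], [0.31, 2.57], [-1.31, 4.45], [0, 2.66], [-2.55, 2.55]. Speed limits (rad/s): [2.57, 2.57, 3.14, 3.14, 3.14, 3.14].

### API

Orientations are given as a rotation vector (axis times angle).
In Python, from cell import manip, inverse_kinematics, cams, order gives the robot as it stands. Calls block until the motion is done:
- manip.move_pose(position, orientation): joint-space move of the TCP to a pose.
- manip.move_linear(position, rate=0.15, rot=None): straight line of the TCP; rot=None keeps the orientation; rate is the mean speed in m/s.
- manip.set_joints(angles): joint-space move.
- manip.set_gripper(opening, force=None): finger opening in m; force is the grip in N (None keeps the last); returns when the fingers have stopped.
- manip.dwell(seconds).
- inverse_kinematics(position, orientation): joint angles nearest the present ones, or None.
- manip.state(): the state.
- cams.capture(name): name is "side" or "top" or "wrist"; returns a dict with "image" (384x512x3 uint8, blue, green, red), "z_map" (384x512 float32, m along the optical axis (not along the pixel's ray), 0 where there is no reading), "intrinsics" (3x3 intrinsics, pixels), "position" and "orientation" of the camera in the world; the wrist camera has in their place "T_tool_cam" (4x4, takes a point from camera to tool coordinates, whose origin is the TCP and whose axes are the tool frame's). Camera axes: x right, y down, z forward; pixel columns grow to the right and rows downward; lengths in m; the calibration is good to about 2 mm. A picture is of the moment at which its call begins: read the wrist's pose just before it.
A pose or a line that the arm cannot do raises manip.IKError and nothing moves.
- order.close_job(): hands the job in, once; it reports no verdict.
The state is a dict: "clock": time; "joint_pos": joint angles; "joint_velocities": joint speeds; "tau": joint torques, N m; "tool_pos": TCP position; "tcp_rot": TCP orientation; "contact_force": force on the tool from outside, world axes, zero at the start; "moment": the same for the moment, N m; "gripper_width": finger opening in m.
Only numpy, scipy, OpenCV 4.12 (cv2) and the standard library are available. Lean on these libraries where they do the work, as an engineer would, in place of code of your own. Each camera call takes 0.05 s, during which the arm holds its last target.

## Working session

There is one attempt and no reset: what is moved stays moved. The work goes in short steps, each a Python script; the robot and the scene stay as the last script left them, time stands still between calls to the robot, and variables do not carry over. Pictures are saved under pics/ and viewed, and the job is handed in when it is done.

```bash
ls; mkdir -p pics; cat > h.py <<'E'
import numpy as np, cv2
from scipy.spatial.transform import Rotation as R
from cell import manip, inverse_kinematics, cams, order
def pts(c):
    K=np.array(c["intrinsics"]);z=c["z_map"];h,w=z.shape
    u,v=np.meshgrid(np.arange(w),np.arange(h))
    P=np.stack([(u-K[0,2])/K[0,0]*z,(v-K[1,2])/K[1,1]*z,z],-1)
    o=np.array(c["orientation"])
    M=o if o.shape==(3,3) else R.from_rotvec(o).as_matrix()
    W=P@M.T+np.array(c["position"]); W[z==0]=np.nan
    return W
E
python3 - <<'E'
from h import *
import pickle
for n in ["top","side"]:
    c=cams.capture(n); pickle.dump(c,open(n+"0.pkl","wb"))
    print(n,c["position"],c["orientation"],c["intrinsics"])
    cv2.imwrite(f"pics/{n}0.png",cv2.resize(c["image"],(800,600),interpolation=cv2.INTER_CUBIC))
print(manip.state())
E
```

```text
pics
top [ 0.40764207 -0.02873307  1.20832758] [-2.15328767  2.18065811 -0.1345026 ] [[403.65753063   0.         254.45510169]
 [  0.         403.65753063 187.31309817]
 [  0.           0.           1.        ]]
side [0.18099606 0.75204264 1.04762366] [-0.53312937  2.76954764 -1.02787782] [[477.74983439   0.         257.14849724]
 [  0.         477.74983439 199.5325335 ]
 [  0.           0.           1.        ]]
{'clock': 0.1, 'joint_pos': array([-1.34289178e+00,  2.64655518e-01,  1.60522970e+00, -1.62561256e-05,
        1.27369441e+00, -3.69155362e-02]), 'joint_velocities': array([-0.0023872 , -0.00166805, -0.00365283, -0.00099052,  0.00150044,
        0.00210364]), 'tau': array([ 1.88132622e-04, -5.03619075e+01, -3.58071077e+01,  7.30058597e-02,
        2.33408797e-02, -5.28368355e-05]), 'tool_pos': array([ 0.17651032, -0.65085203,  0.23753171]), 'tcp_rot': array([ 2.08065422,  0.27922916, -2.0810844 ]), 'contact_force': array([ 0.55444131,  0.49322247, -0.75529902]), 'moment': array([ 0.01209301, -0.04530294,  0.06875344]), 'gripper_width': 0.08801765023227778}
```

View pics/top0.png

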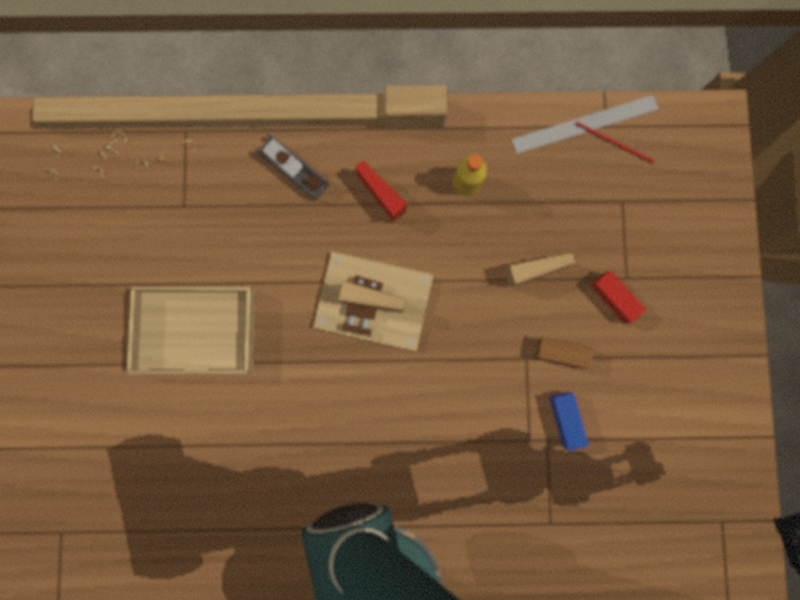

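View pics/side0.png

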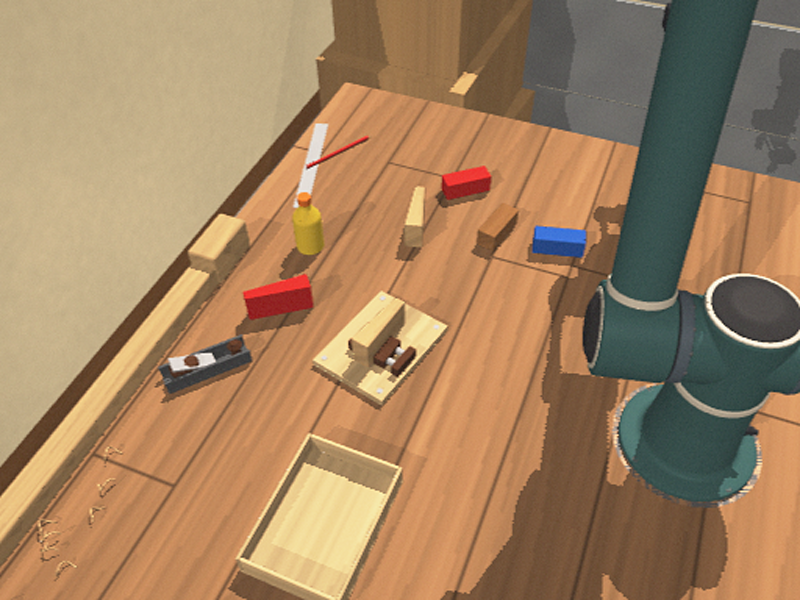

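The top view shows the jig at about (375,300) with the wedge in it, the tray at (190,330), the spare wedge at (541,268) and a brown block at (565,352). There are also red and blue look-alikes. Next I measure from the depth map.

```bash
python3 - <<'E'
from h import *
import pickle
c=pickle.load(open("top0.pkl","rb"));W=pts(c);s=512/800
def rect(name,u0,u1,v0,v1,zl,zh):
    a=W[int(v0*s):int(v1*s),int(u0*s):int(u1*s)].reshape(-1,3)
    m=(a[:,2]>zl)&(a[:,2]<zh);q=a[m]
    r=cv2.minAreaRect(q[:,:2].astype(np.float32))
    print(name,len(q),"z",np.round(np.median(q[:,2]),4),"rect",np.round(r[0],4),np.round(r[1],4),round(r[2],1));
    print(np.round(cv2.boxPoints(r),4).tolist()); return q
rect("block",515,615,325,380,.03,.05)
rect("spare",500,590,240,295,.05,.07)
rect("wedge",325,420,265,325,.065,.085)
rect("fences",325,420,265,340,.028,.042)
rect("jig",300,445,240,360,.009,.022)
rect("tray",110,265,270,390,.038,.052)
i=c["image"]
a=cv2.resize(i[155:230,195:285],None,fx=7,fy=7,interpolation=cv2.INTER_CUBIC)
cv2.imwrite("pics/jig.png",a)
a=cv2.resize(i[145:245,315:420],None,fx=6,fy=6,interpolation=cv2.INTER_CUBIC)
cv2.imwrite("pics/blk.png",a)
c=pickle.load(open("side0.pkl","rb"))
i=c["image"]
a=cv2.resize(i[170:270,190:300],None,fx=6,fy=6,interpolation=cv2.INTER_CUBIC)
cv2.imwrite("pics/jigs.png",a)
E
```

```text
block 483 z 0.0394 rect [ 0.4272 -0.3502] [0.0994 0.0401] 77.4
[[0.396699994802475, -0.3944000005722046], [0.4359000027179718, -0.40310001373291016], [0.4575999975204468, -0.3061000108718872], [0.41839998960494995, -0.29739999771118164]]
spare 414 z 0.059 rect [ 0.5882 -0.3091] [0.0353 0.1205] 16.6
[[0.5540000200271606, -0.2563999891281128], [0.5885000228881836, -0.3718000054359436], [0.6223000288009644, -0.36169999837875366], [0.5878999829292297, -0.24629999697208405]]
wedge 430 z 0.0741 rect [0.5329 0.0052] [0.1189 0.0354] 79.1
[[0.5042999982833862, -0.04989999905228615], [0.5390999913215637, -0.05649999901652336], [0.5615000128746033, 0.06019999831914902], [0.5267000198364258, 0.06689999997615814]]
fences 391 z 0.0344 rect [0.5147 0.0123] [0.108  0.1065] 73.3
[[0.4481000006198883, -0.02410000003874302], [0.5501000285148621, -0.05480000004172325], [0.5813000202178955, 0.048700001090765], [0.47929999232292175, 0.07930000126361847]]
jig 2457 z 0.0145 rect [0.5306 0.0058] [0.1999 0.1505] 76.4
[[0.4339999854564667, -0.07360000163316727], [0.580299973487854, -0.10899999737739563], [0.6273000240325928, 0.0851999968290329], [0.48100000619888306, 0.12060000002384186]]
tray 555 z 0.0438 rect [0.4783 0.345 ] [0.2214 0.1559] 89.2
[[0.39879998564720154, 0.2354000061750412], [0.5547000169754028, 0.23330000042915344], [0.557699978351593, 0.4546999931335449], [0.4018000066280365, 0.45680001378059387]]
```

View pics/jig.png

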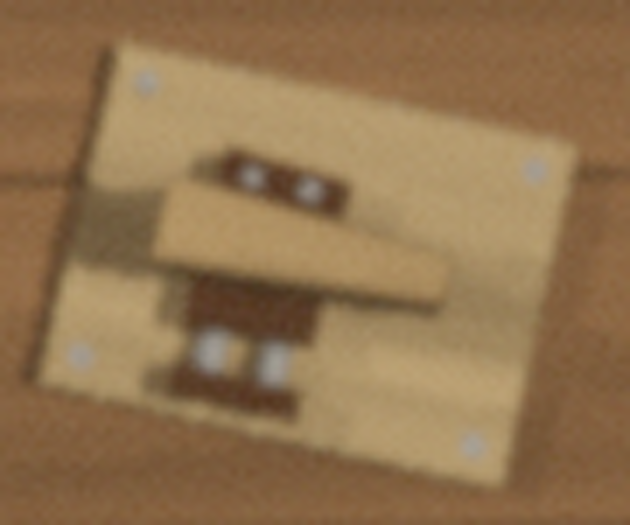

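View pics/blk.png

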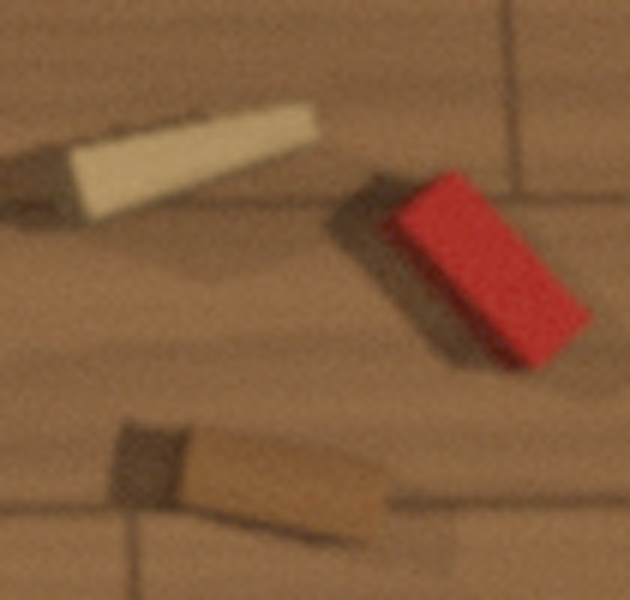

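View pics/jigs.png

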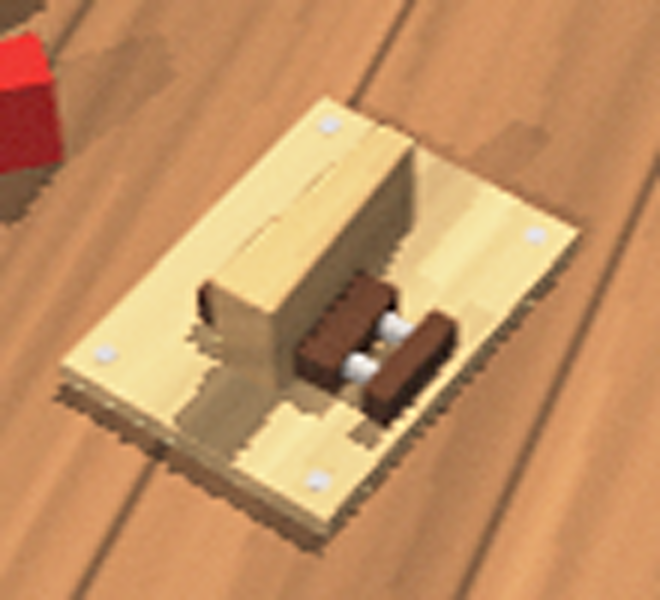

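The measured sizes match: block 99×40 mm with its top at 39 mm, jig 200×150 mm, and tray 221 mm. The wedge top is at 74 mm, and its wide end lies along +y at 76.4°, to the left in the image. Next I hover over the block and check with the wrist camera.

```bash
cat >> h.py <<'E'
def ori(yaw,flip=False):
    # yaw = world angle of object's x axis; jaws open along it
    if flip: yaw+=np.pi
    c,s=np.cos(yaw),np.sin(yaw)
    return R.from_matrix(np.array([[0,c,s],[0,s,-c],[-1,0,0]])).as_rotvec()
def wpts():
    st=manip.state();c=cams.capture("wrist")
    T=np.eye(4);T[:3,:3]=R.from_rotvec(st["tcp_rot"]).as_matrix();T[:3,3]=st["tool_pos"]
    M=T@np.array(c["T_tool_cam"]);c["position"]=M[:3,3];c["orientation"]=M[:3,:3]
    return c,pts(c)
def rect(W,box,zl,zh):
    a=W.reshape(-1,3);x0,x1,y0,y1=box
    q=a[(a[:,0]>x0)&(a[:,0]<x1)&(a[:,1]>y0)&(a[:,1]<y1)&(a[:,2]>zl)&(a[:,2]<zh)]
    r=cv2.minAreaRect(q[:,:2].astype(np.float32))
    print(len(q),"z",np.round(np.median(q[:,2]),4),np.round(r[0],4),np.round(r[1],4),round(r[2],1));return q
E
python3 - <<'E'
from h import *
by=np.deg2rad(-12.6);jy=np.deg2rad(-13.6)
print(manip.state()["tcp_rot"])
for f in (0,1):
    print(ori(by,f))
    for p in ([.4272,-.3502,.009],[.4272,-.3502,.2],[.50,-.105,.031],[.5306,.0058,.04]):
        print(f,p,inverse_kinematics(p,ori(by,f)))
E
```

```text
[ 2.08065422  0.27922916 -2.0810844 ]
[ 1.36933705  1.09704584 -1.36933705]
0 [0.4272, -0.3502, 0.009] [-7.31763811e-01  2.86785864e-01  2.05021496e+00 -4.44089210e-16
  8.04591831e-01 -5.11852325e-01]
0 [0.4272, -0.3502, 0.2] [-0.73176381  0.06100078  1.91132312  0.          1.16926875 -0.51185233]
0 [0.5, -0.105, 0.031] [-0.25574845  0.18472373  2.12847155  0.          0.82839737 -0.03583697]
0 [0.5306, 0.0058, 0.04] [-0.03601185  0.20445048  2.08274071  0.          0.85440146  0.18389963]
[-1.04568099  1.30522323  1.04568099]
1 [0.4272, -0.3502, 0.009] None
1 [0.4272, -0.3502, 0.2] None
1 [0.5, -0.105, 0.031] None
1 [0.5306, 0.0058, 0.04] None
```

```bash
python3 - <<'E'
from h import *
by=np.deg2rad(-12.6)
manip.move_pose([.4272,-.3502,.16],ori(by))
c,W=wpts()
cv2.imwrite("pics/w1.png",c["image"])
q=rect(W,(.37,.48,-.43,-.27),.03,.045)
print(manip.state()["clock"],manip.state()["contact_force"])
c=cams.capture("side");rect(pts(c),(.37,.48,-.43,-.27),.033,.045)
print("jig");rect(pts(c),(.4,.66,-.13,.14),.009,.02)
E
```

```text
3602 z 0.0396 [ 0.4278 -0.351 ] [0.0987 0.0401] 77.3
1.6333 [-0.70000439  0.5073894   0.16356699]
304 z 0.0397 [ 0.4256 -0.3476] [0.101  0.0417] 77.1
jig
2024 z 0.0151 [0.5292 0.0068] [0.2032 0.1535] 76.0
```

View pics/w1.png

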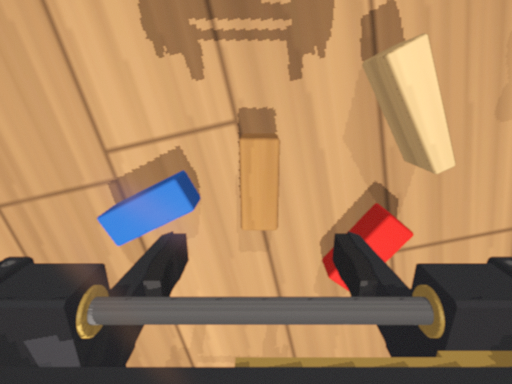

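The wrist view shows the brown block centred between the jaws at (258,183), with free space on both sides of it. The wrist, top and side measurements agree within about 2 mm, so I grasp it.

```bash
python3 - <<'E'
from h import *
by=np.deg2rad(-12.7);jy=np.deg2rad(-13.6)
manip.move_linear([.4272,-.3502,.009],rate=.15,rot=ori(by))
manip.set_gripper(0.0,force=55)
print(manip.state()["gripper_width"],manip.state()["contact_force"])
manip.move_linear([.4272,-.3502,.13],rate=.2)
d=np.array([-np.sin(jy),np.cos(jy)]);J=np.array([.5304,.0060])
p=J+d*(-.060-.050-.045)
manip.move_pose([*p,.13],ori(jy))
s=manip.state();print(s["gripper_width"],s["clock"],s["contact_force"],s["tool_pos"])
c,W=wpts();cv2.imwrite("pics/w2.png",c["image"])
c=cams.capture("side");cv2.imwrite("pics/s2.png",cv2.resize(c["image"][120:320,130:400],None,fx=2.9,fy=2.9,interpolation=cv2.INTER_CUBIC))
E
```

```text
0.039556434630137624 [0.67133146 0.50243822 0.16019591]
0.03970769783051232 5.2583 [ 0.43375214  1.06583438 -1.21799536] [ 0.49343989 -0.14502938  0.12914842]
```

View pics/w2.png

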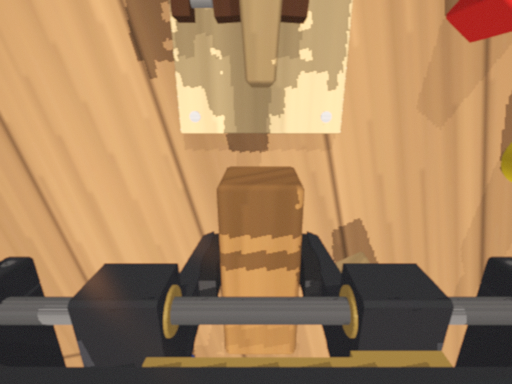

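View pics/s2.png

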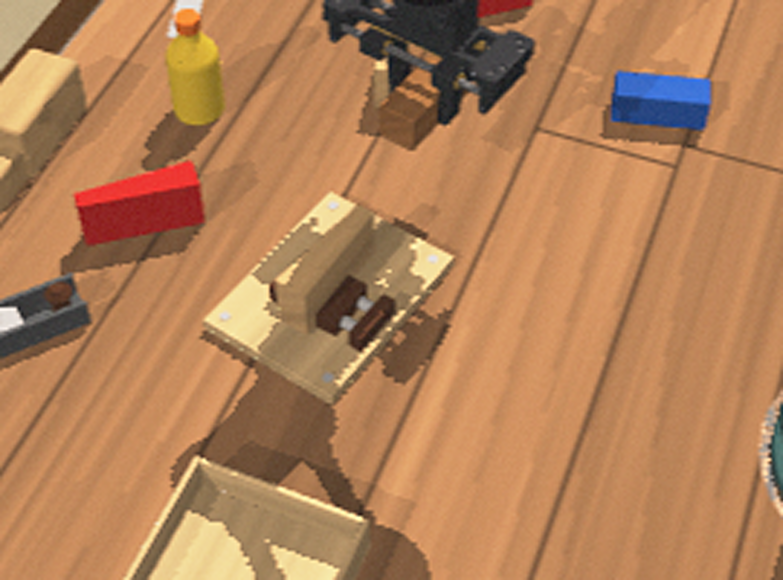

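The block is held level and in line with the wedge: block centre at column 260, wedge tip at (261,82). Now I lower it, find contact by force and push.

```bash
python3 - <<'E'
from h import *
jy=np.deg2rad(-13.6)
d=np.array([-np.sin(jy),np.cos(jy)]);J=np.array([.5304,.0060])
P=lambda y,z=.031:[*(J+d*y),z]
f=lambda:manip.state()["contact_force"][:2]@d
manip.move_linear(P(-.155),rate=.15)
manip.move_linear(P(-.117),rate=.1)
manip.dwell(.1);f0=f();print("f0",f0)
y=-.117
while y<-.100:
    y+=.002;manip.move_linear(P(y),rate=.04);df=f()-f0
    print(round(y,3),round(df,2))
    if df<-4: break
s=manip.state();print(s["clock"],s["tool_pos"],(s["tool_pos"][:2]-J)@d,s["contact_force"])
E
```

```text
f0 0.6014746432946778
-0.115 -0.08
-0.113 -1.49
-0.111 -0.53
-0.109 -3.6
-0.107 -9.44
8.05 [ 0.50498491 -0.09956093  0.03111368] -0.1085772624930634 [-2.40832034 -8.51454823 -0.45870236]
```

```bash
python3 - <<'E'
from h import *
jy=np.deg2rad(-13.6)
d=np.array([-np.sin(jy),np.cos(jy)]);J=np.array([.5304,.0060])
P=lambda y,z=.031:[*(J+d*y),z]
for y in (-.101,-.095,-.089,-.083,-.0785):
    manip.move_linear(P(y),rate=.06);s=manip.state()
    print(y,(s["tool_pos"][:2]-J)@d,s["contact_force"],s["gripper_width"])
manip.dwell(.1);s=manip.state();print((s["tool_pos"][:2]-J)@d,s["contact_force"])
manip.move_linear(P(-.15),rate=.15)
c,W=wpts();cv2.imwrite("pics/w3.png",c["image"])
c=cams.capture("top");cv2.imwrite("pics/t3.png",cv2.resize(c["image"][140:250,190:350],None,fx=5,fy=5,interpolation=cv2.INTER_CUBIC))
q=rect(pts(c),(.48,.62,-.1,.14),.065,.083)
L=(q[:,:2]-J)@d;print(L.min(),L.max())
c=cams.capture("side");q=rect(pts(c),(.48,.62,-.1,.14),.069,.083)
L=(q[:,:2]-J)@d;print(L.min(),L.max(),s["clock"])
E
```

```text
-0.101 -0.1025842559375269 [-1.30991421 -7.91372804  0.61229229] 0.039358857056156986
-0.095 -0.09644372423550933 [ 0.08049874 -8.9622928  -0.47901911] 0.03962014945663537
-0.089 -0.08871791166757934 [ 0.8030878  -0.29963764 -0.89642415] 0.03957830229896752
-0.083 -0.08240709631791658 [-0.13854785  0.46807829 -0.75277063] 0.039359381635703884
-0.0785 -0.0781397438743266 [ 0.28761136  0.2878644  -1.33845986] 0.039741757315738764
-0.07834624823169846 [ 0.28022627 -0.20285963 -0.67035234]
427 z 0.0743 [0.537  0.0371] [0.1194 0.0353] 74.8
-0.02804823869773009 0.09139288704794377
413 z 0.0748 [0.534  0.0394] [0.1219 0.0373] 72.2
-0.02796561476303715 0.09354032893201031 9.4
```

View pics/t3.png

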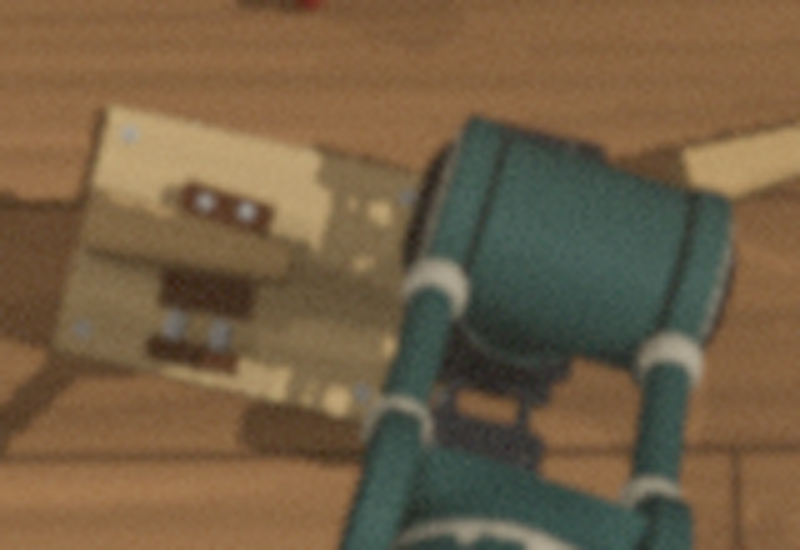

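The wedge now spans y = −28 to +91…93 mm in jig axes, so it has moved about 31 mm, and the push force dropped to zero: it is loose. Next I lay the block down.

```bash
python3 - <<'E'
from h import *
by=np.deg2rad(-12.7);jy=np.deg2rad(-13.6)
d=np.array([-np.sin(jy),np.cos(jy)]);J=np.array([.5304,.0060])
s=manip.state();p=s["tool_pos"]
manip.move_linear([p[0],p[1],.11],rate=.2)
manip.move_pose([.4272,-.3502,.11],ori(by))
manip.move_linear([.4272,-.3502,.03],rate=.2)
manip.move_linear([.4272,-.3502,.0095],rate=.04)
s=manip.state();print(s["contact_force"],s["tool_pos"])
manip.set_gripper(.06);
manip.move_linear([.4272,-.3502,.12],rate=.2)
manip.set_gripper(.07)
g=J+d*.031
manip.move_pose([*g,.19],ori(jy))
c,W=wpts();cv2.imwrite("pics/w4.png",c["image"])
q=rect(W,(.46,.64,-.1,.16),.065,.083)
X=np.array([d[1],-d[0]])
L=(q[:,:2]-J)@d;Xc=(q[:,:2]-J)@X;print(L.min(),L.max())
for a in np.arange(-.02,.09,.02):
    m=abs(L-a)<.004
    if m.any(): print(round(a,2),Xc[m].min(),Xc[m].max(),(Xc[m].min()+Xc[m].max())/2)
c=cams.capture("top");rect(pts(c),(.37,.48,-.43,-.27),.03,.05);q=rect(pts(c),(.53,.64,-.39,-.23),.05,.07)
cv2.imwrite("pics/t4.png",cv2.resize(c["image"],(800,600)))
print(manip.state()["clock"])
E
```

```text
[-0.22017339  0.12948049 -0.79196212] [ 0.42703141 -0.35016847  0.00927249]
3271 z 0.0745 [0.5394 0.0364] [0.1185 0.0352] 76.5
-0.02760167884015656 0.09091542586193088
-0.02 -0.008731998051127553 0.012661860398380083 0.001964931173626265
0.0 -0.010541300499028721 0.013587783621463297 0.0015232415612172878
0.02 -0.012333455181641103 0.015179609897669562 0.0014230773580142294
0.04 -0.013060053885747748 0.016068657552459897 0.0015043018333560747
0.06 -0.014586908129465634 0.017568812425170922 0.0014909521478526444
0.08 -0.01612277707130707 0.01904967180824683 0.001463447368469881
486 z 0.0393 [ 0.4277 -0.3505] [0.0999 0.0401] 77.2
414 z 0.0592 [ 0.5883 -0.3082] [0.035  0.1203] 17.1
15.975
```

View pics/w4.png

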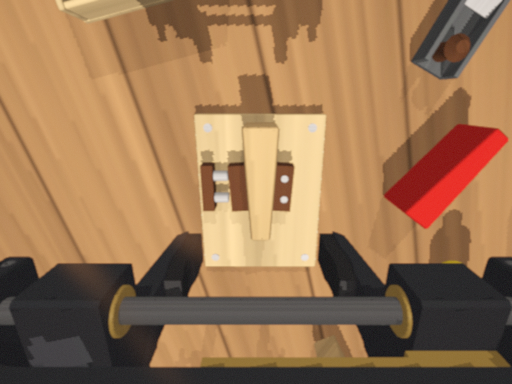

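View pics/t4.png

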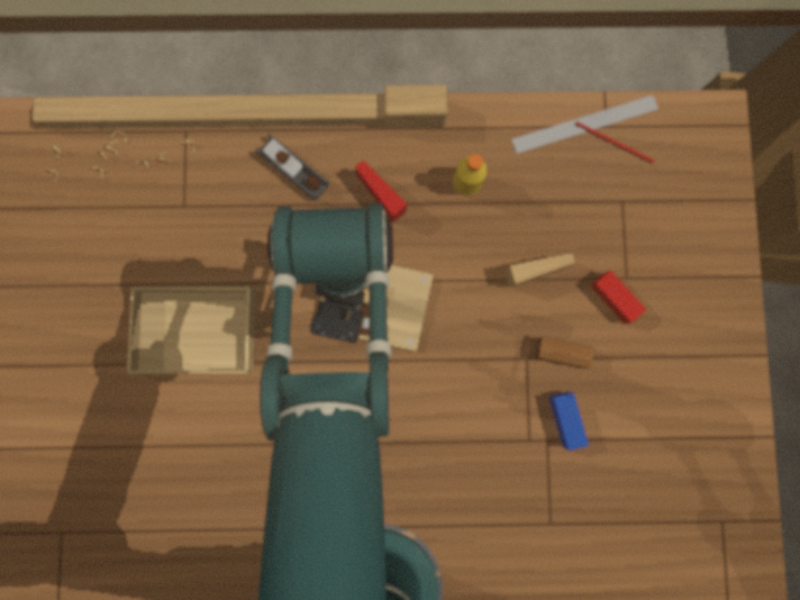

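The block lies flat at (0.428, −0.351), with its top at 39 mm, and the spare wedge hasn't moved. The wrist view shows the wedge straight in the channel at (260,185). I grasp it above the fences and lift.

```bash
python3 - <<'E'
from h import *
jy=np.deg2rad(-13.6)
d=np.array([-np.sin(jy),np.cos(jy)]);X=np.array([d[1],-d[0]]);J=np.array([.5304,.0060])
g=J+d*.036+X*.0014
manip.move_linear([*g,.07],rate=.2)
manip.move_linear([*g,.0405],rate=.1)
manip.set_gripper(0.0,force=25)
s=manip.state();print(s["gripper_width"],s["contact_force"])
manip.move_linear([*g,.09],rate=.06)
s=manip.state();print(s["gripper_width"],s["contact_force"])
manip.move_linear([*g,.15],rate=.15)
c,W=wpts();cv2.imwrite("pics/w5.png",c["image"])
c=cams.capture("side");cv2.imwrite("pics/s5.png",cv2.resize(c["image"][150:384,100:370],None,fx=2.5,fy=2.5,interpolation=cv2.INTER_CUBIC))
s=manip.state();print(s["gripper_width"],s["contact_force"],s["clock"])
for y in (0,):print(inverse_kinematics([.478,.345,.15],ori(0.)))
E
```

```text
0.029384871738226657 [-0.92130209  0.43487627  1.25298397]
0.029500646561606222 [-0.61152909 -0.43424081 -0.75148633]
0.029514140029486803 [ 0.05854467 -0.85086942 -1.3066591 ] 19.4833
[ 5.82927608e-01  1.74718478e-01  1.88212831e+00 -4.44089210e-16
  1.08474587e+00  5.82927608e-01]
```

View pics/w5.png

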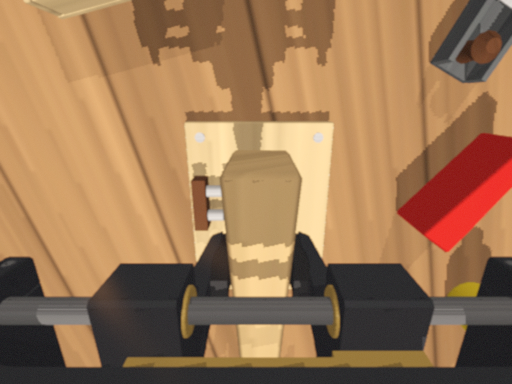

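View pics/s5.png

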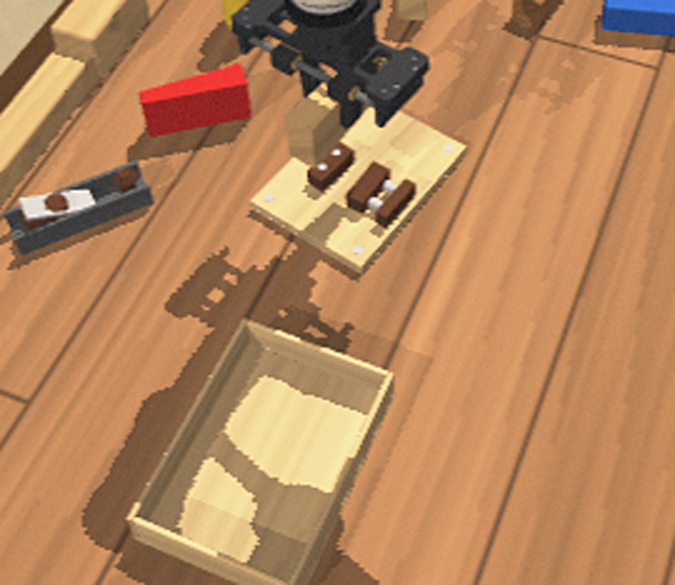

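The wedge is clear of the jig and held level, and the tray is empty. I place it.

```bash
python3 - <<'E'
from h import *
p=[.4785,.348]
o=ori(-.010)
manip.move_pose([*p,.15],o)
manip.move_linear([*p,.06],rate=.2)
manip.move_linear([*p,.032],rate=.05)
s=manip.state();print(s["gripper_width"],s["contact_force"],s["tool_pos"])
manip.set_gripper(.06)
manip.move_linear([*p,.16],rate=.15)
manip.move_pose([.4,.0,.3],ori(0.))
for n in ("top","side"):
    c=cams.capture(n);W=pts(c);cv2.imwrite(f"pics/{n}6.png",cv2.resize(c["image"],(800,600)))
    print(n,"wedge");rect(W,(.41,.55,.25,.44),.055,.08)
    if n=="top":
        print("block");rect(W,(.37,.48,-.43,-.27),.03,.05);print("spare");rect(W,(.53,.64,-.39,-.23),.05,.07)
print(manip.state()["clock"])
E
```

```text
0.02942862547791879 [-1.03272101 -0.14197122 -0.90400171] [0.47823941 0.34792376 0.03158954]
top wedge
442 z 0.0649 [0.476  0.3434] [0.1209 0.0343] 85.9
block
487 z 0.0393 [ 0.4278 -0.3503] [0.0997 0.0402] 77.1
spare
408 z 0.0593 [ 0.5829 -0.3096] [0.0353 0.1202] 11.4
side wedge
704 z 0.0658 [0.4785 0.345 ] [0.0356 0.1197] 0.4
25.125
```

View pics/side6.png

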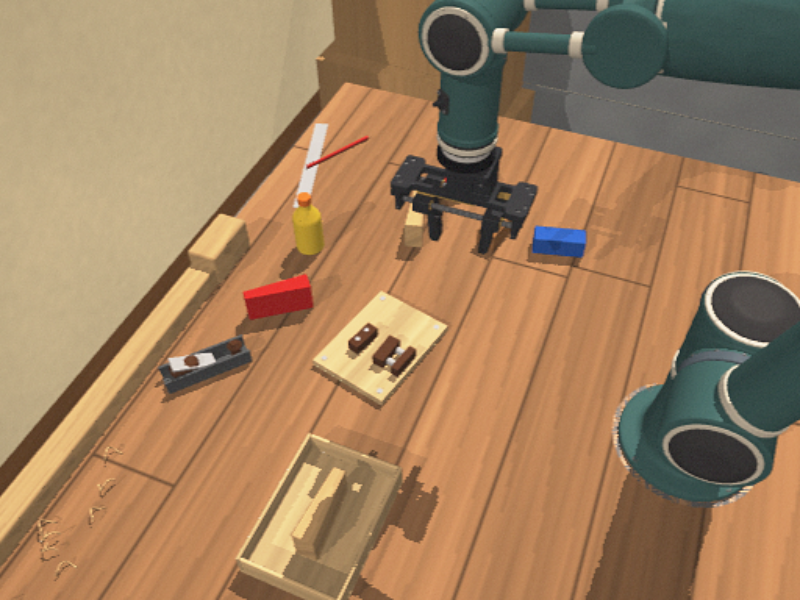

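View pics/top6.png

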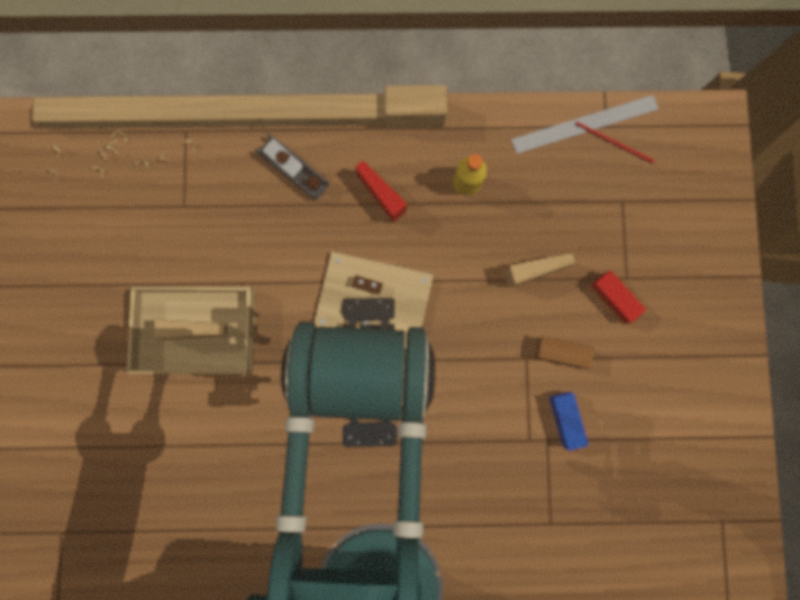

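The wedge stands in the tray with its top at 65 mm, as it should. The block is flat. The spare's rectangle fit reads 5 mm and 5° differently from before, although the picture looks the same, so I check it by direct image comparison before handing in.

```bash
python3 - <<'E'
from h import *
import pickle
a=pickle.load(open("top0.pkl","rb"));b=cams.capture("top")
for c in (a,b):
    W=pts(c).reshape(-1,3);q=W[(W[:,0]>.53)&(W[:,0]<.64)&(W[:,1]>-.39)&(W[:,1]<-.23)&(W[:,2]>.05)&(W[:,2]<.07)][:,:2]
    e=np.linalg.eigh(np.cov(q.T))[1][:,1];print(q.mean(0),np.rad2deg(np.arctan2(e[1],e[0]))%180)
print(manip.state()["joint_velocities"].round(3))
order.close_job()
E
```

```text
[ 0.58438643 -0.30326667] 104.87118927918623
[ 0.58427398 -0.30271076] 104.97613628046214
[ 0.001 -0.004 -0.    -0.001  0.001  0.001]
the job is handed in; nothing more can be done
```

The job is done and handed in at about 25 s on the robot's clock. I used the tapping block to push the wedge's narrow end, and the wedge slid about 31 mm and came loose. I then laid the block flat on the bench, lifted the wedge out of the jig and stood it in the tray.

What the last checks showed:
- **Push:** it was a slow, steady push rather than a sharp blow. The force readings between steps peaked at about 9 N, below the 12–20 N given as the yield force. They fell to zero about 20 mm into the push.
- **Wedge:** it stands upright near the middle of the tray, with its top at 65–66 mm. The side view puts it at (0.4785, 0.345).
- **Block:** it lies flat where it was picked up, with its top at 39 mm.
- **Spare wedge:** a rectangle fit in the final top view suggested it had moved 5 mm and 5°, which disagreed with the picture. Its centroid and main axis were within 0.6 mm and 0.1° of the start, so the fit was misled by the taper and the spare has not moved.
- **Robot:** the arm was stopped, clear of everything.

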